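Unlock the forming press and send its drawer home

TASK

The platen drawer of the green forming press is locked open by the steel bolt with the red knob. Draw the bolt back out of the drawer's side and tip its handle down into the side notch of its housing (above the yellow mark) so that it stays parked there; then push the drawer (the blue plate is its front) in until it stops, fully home. Keep the white mould lying flat on the drawer and leave the other things on the bench where they are.

Things in the scene. Friction and masses are not known exactly. Their poses are not given: they have to be found in the camera images.
- press: Green forming press fixed to the bench, yaw within 15 degrees; origin on the bench top. Press-frame mm, z up, used in all entries: base plate x -105..105, y -130..215, 16 thick, with a tongue x -215..-105, y -115..-35 under the bolt housing. Portal (beam top z 145, hand wheel top z 223) at x -105..105, y 65..205; y < 60 is open from above.
- housing (a point): Middle of the top of the aluminium bolt housing, press frame (-145, -75, 72) mm. Housing x -210..-80, y -97..-53; the bolt lies in it along x, axis y -75, z 52. A slot 17 wide along x in its top lets the handle stand up, from x -96 to x -169.
- notch (a point): Centre of the side notch, press frame (-155, -91.5, 52) mm: at the drawn end of the slot, x -169..-141, the housing's -y wall and roof are cut away down to z 42. A yellow mark is on the wall below it.
- bolt: Loose lock bolt, 0.2-0.35 kg: steel rod 20 dia, 150 mm long, upright handle (stem 14 dia, red ball knob). Origin on the rod's axis at the handle; x along the rod to its tip (65 mm ahead, tail 85 behind), z up the handle. Starts near (-107,-75,52) in the press frame. Slides to x -162 (stem at slot's end); from x -148 on, the handle can tip to -y into the notch and lie level.
- bolt_knob (a point): Centre of the red ball knob (diameter 30 mm), 42 mm from the rod's axis; upright, it is 94 mm above the bench and 22 mm above the housing's top.
- bolt_tip (a point): Tip of the bolt's rod. The drawer's side, which it must clear, spans x -70..-58 mm in the press frame.
- drawer (a joint): Travel of the platen drawer along the press's +y, in m: 0 fully out, 0.12 fully home against its stop. Starts between 0 and 0.014; until the bolt is drawn it can move only to about 0.021. About 2 N of friction; it stays where it is left.
- drawer_front (a point): Middle of the top edge of the drawer's upright blue front, on its outer (-y) face, 90 mm above the bench. The front is 110 mm wide (press x -55..55), 10 thick, z 26 to 90, its outer face at press y -170 mm when the joint is 0 and y -50 when home. Push this face towards +y.
- drawer_bed (a point): Centre of the place for the mould on the drawer's bed, 40 mm above the bench; moves with the drawer. The bed is 140 mm wide (press x -70..70) and 260 mm long; its bored side towards the bolt stands up to z 74 mm.
- mould: White ceramic mould disc, diameter 100, 22 mm high, loose on the drawer's bed; origin under its centre. It rides along with the drawer.
- mallet: Wooden mallet lying on the bench, head 60 x 85 mm, 250 mm long with its handle; bystander, to the -y side of the press.
- spatula: Spatula lying on the bench to the -y side of the press; bystander.
- screwdriver: Screwdriver lying on the bench at the robot's side of the portal; bystander.
- mug: Blue mug, 85 mm high, at the +y end of the press; bystander.
- jar: Amber jar, 80 mm high, past the +y end of the press; bystander.
- form: Turned wooden form, diameter 100, 34 mm high, on the bench at the robot's side of the press, next to the bolt on its +y side; bystander.
There are look-alikes about, which are no part of the job. What is shaped like the bolt but turquoise is not meant.

How it is judged:
On the way, in this order (a step that is already met when the one before it is completed fails the run):
1. The bolt is drawn out of the drawer's side and its handle lies in the side notch, while the drawer is still out (angle between bolt's own z axis and vertical above 1.1 rad and y of bolt_knob in the frame of press below -0.1 m and x of bolt in the frame of press between -0.168 and -0.143 m and z of bolt in the frame of press between 0.044 and 0.06 m and value of joint drawer below 0.05 m), for 0.2 s.
2. The drawer is fully home (value of joint drawer above 0.115 m), for 0.1 s.
At the end, for the whole second after the job is handed in: The drawer is home (joint above 0.115 of 0.12 m); the bolt rests in its housing with the handle tipped more than 63 degrees from upright to the -y side, in the side notch (bolt origin at x -168 to -143 mm in the press frame); the mould lies flat on the drawer, within 70 mm of the bed's centre (angle between bolt's own z axis and vertical above 1.1 rad and y of bolt_knob in the frame of press below -0.1 m and x of bolt in the frame of press between -0.168 and -0.143 m and z of bolt in the frame of press between 0.044 and 0.06 m and value of joint drawer above 0.115 m and linear speed of bolt below 0.02 m/s and angle between mould's own z axis and vertical below 0.15 rad and horizontal distance between mould and drawer_bed below 0.07 m and z of mould in the frame of press below 0.05 m); the robot touches nothing.
It fails at once if A bystander (mallet, spatula, screwdriver, mug, jar, form) is moved by more than 30 mm (distance of any of mallet, spatula, screwdriver, mug, jar, form from where it was at the start of the episode above 0.03 m).
It also fails if it takes over 48 s, if anything falls off the work surface, if the arm or the gripper's body presses on something with over 40 N, if the wrist force passes 120 N, or if a joint passes its speed limit or range.

ROBOT

A 6-joint arm with a two-finger parallel gripper is mounted at the origin on the work surface. World frame = base frame: x ahead of the robot, y to its left, z up, the work surface at z = 0. Lengths are in m, angles in rad, forces in N, time in s.
With the tool pointing down it reaches from about 0.25 to 0.725 m from the base axis. Payload 4 kg.
Tool frame: the origin (TCP) lies at the very end of the fingers, on their centre line; the grasp point (between the pads) lies 19 mm behind it; z points along the fingers, y is the line along which they close (so a half turn about z gives the same grasp; the last joint's range is limited). The gripper opens to 85 mm and grips with 20 to 120 N. Pads are 22 mm wide; open, the fingers measure 114 mm over their backs; the gripper's body (76 mm by 85 mm) begins 54 mm behind the grasp point. The pads swing forward as they close: fully open they stand 13 mm farther back than shut.
Start: joints at [-1.214, 0.241, 0.005, 1.335, 0, 1.571], TCP at [0.175, -0.469, 0.231] pointing down, gripper open.
Joint ranges: [-2.72, 2.72], [-1.05, 1.87], [-1.09, 1.28], [-1.99, 2.15], [-1.42, 1.44], [-3.14, 3.14]. Speed limits (rad/s): [2.79, 2.79, 3.14, 3.14, 3.14, 3.14].

INTERFACE

Orientations are given as a unit quaternion [x, y, z, w].
In Python, from workcell import monitor, viewer, job gives the robot as it stands.
- The arm moves only by the tool arm_command, never from a script. Its argument "increments" is a list of rows, each an object of numbers: "dx", "dy", "dz": the shift along the tool's x, y, z in cm; "wx", "wy", "wz": the turn, a rotation vector about the tool's x, y, z in rad; "grip": the finger opening in cm, from 0 to 8.54. In form: [{"dx": .., "dy": .., "dz": .., "wx": .., "wy": .., "wz": .., "grip": ..}, ...]. A call has 1 to 10 rows; each row is the pose to reach, as a shift and turn from the pose commanded when the call began, along the tool's axes at that moment; what a row does not reach only later rows make up. A row lasts 1/10 s, in which the tool goes at most 50 mm and 8.59 degrees, less where a joint would pass 70% of its speed; a pose out of reach is approached as far as the arm can. A call with a gripper value outside its range is refused whole. The fingers move at their own pace and stop on an object; the grip force is fixed at half the most. Time passes only in rows, so rows that repeat a pose let the fingers close. It gives the time, the measured TCP pose, the force, the opening and the grip force at its end, in the units of the state.
- monitor.get_obs(): the state, without advancing time (a new reading comes with each control period).
- viewer.camera(name): name is "scene" or "top" or "wrist"; returns (picture, depth): 384x512x3 uint8, red, green, blue; 384x512 float32, m along the optical axis (not along the pixel's ray), 0 where there is no reading.
- viewer.get_calibration(name): a dict with "fovy" (degrees; the focal length in pixels is half the picture's height over the tangent of half this angle, whatever the lens; pixels are square), "cx", "cy" (the principal point, pixels), "dist_coeffs" ([k1, k2, p1, p2, k3] as OpenCV has them; the pictures are not rectified), "view" (4x4, takes a point from world to camera coordinates). Camera axes: x right, y up, looking along -z (the intrinsics and any distortion apply to the point x, -y, -z); pixel columns grow to the right and rows downward; lengths in m; the calibration is good to about 2 mm. A picture is of the moment at which its call begins: read the wrist's pose just before it. get_calibration takes no time and is no camera call; for the wrist camera it gives the pose at the moment of the call.
- job.job_done(): hands the job in; it is judged then, once.
The state is a dict: "clock": time; "joint_pos": joint angles; "joint_vel": joint speeds; "tau": joint torques, N m; "eef_pos": TCP position; "tool_rot": TCP orientation; "ft_force": force on the tool from outside, world axes, zero at the start; "ft_torque": the same for the moment, N m; "grip_width": finger opening in m; "grasp_force": force on a finger pad.
Only numpy, scipy, OpenCV 4.12 (cv2) and the standard library are available. Lean on these libraries where they do the work, as an engineer would, in place of code of your own. Each camera call takes 0.05 s, during which the arm holds its last target. There are 200 camera calls.

## Working session

There is one attempt and no reset: what is moved stays moved. The work goes in short steps, Python scripts to look and compute and a tool call to move; the robot and the scene stay as the last step left them, time stands still between calls to the robot, and variables do not carry over. Pictures are saved under pics/ and viewed, at most 10 in all, crops included, and the job is handed in when it is done.

Besides the shell and the picture viewer there is one more tool, called by a JSON object that holds its "api" and its "payload". arm_command: Moves the arm, as the interface text tells. Its arguments: {"type":"object","properties":{"increments":{"type":"array","items":{"type":"object","properties":{"dx":{"type":"number"},"dy":{"type":"number"},"dz":{"type":"number"},"wx":{"type":"number"},"wy":{"type":"number"},"wz":{"type":"number"},"grip":{"type":"number"}}}}},"required":["increments"]}

```bash
ls; mkdir -p pics; cat > h.py <<'E'
import numpy as np, cv2
from workcell import monitor, viewer, job
def K(c,s=(384,512)):
    f=s[0]/2/np.tan(np.radians(c["fovy"])/2)
    return np.array([[f,0,c["cx"]],[0,f,c["cy"]],[0,0,1.]])
def ray(c,uv):
    p=cv2.undistortPoints(np.array(uv,float).reshape(-1,1,2),K(c),np.array(c["dist_coeffs"],float)).reshape(-1,2)
    d=np.c_[p[:,0],-p[:,1],-np.ones(len(p))]
    T=np.linalg.inv(np.array(c["view"]).reshape(4,4)); return T[:3,3],d@T[:3,:3].T
def at_z(c,uv,z):
    o,d=ray(c,uv); z=np.broadcast_to(z,len(d)); return o+d*((z-o[2])/d[:,2])[:,None]
def at_depth(c,uv,D):
    o,d=ray(c,uv); return o+d*np.array([D[int(round(v)),int(round(u))] for u,v in uv])[:,None]
E
python3 - <<'E'
from h import *
import pickle
o=monitor.get_obs();print(o)
S={}
for n in("scene","top"):
    c=viewer.get_calibration(n);p,d=viewer.camera(n);S[n]=(c,p,d)
    cv2.imwrite(f"pics/{n}0.png",cv2.resize(p[...,::-1],(800,600),interpolation=cv2.INTER_CUBIC));print(n,c)
pickle.dump(S,open("s.pkl","wb"))
E
```

```text
pics
{'clock': 0.0, 'joint_pos': array([-1.21398068e+00,  2.41389426e-01,  3.73925013e-03,  1.33515803e+00,
       -2.16812953e-05,  1.57078756e+00]), 'joint_vel': array([ 1.66301409e-03, -9.36858989e-04,  1.22433712e-03,  4.18760185e-04,
        3.57529769e-04, -2.92176087e-05]), 'tau': array([ 1.64979581e-03, -3.72319150e+01,  2.52407759e+01,  1.68897497e-02,
        3.41036393e-04, -9.74884301e-06]), 'eef_pos': array([ 0.17442763, -0.46793966,  0.23043042]), 'tool_rot': array([ 9.84126215e-01,  1.77467126e-01, -1.89181035e-04, -9.88048949e-04]), 'ft_force': array([-0.14508466, -0.47078088, -0.00158949]), 'ft_torque': array([0.06127177, 0.04486021, 0.01486244]), 'grasp_force': 0.0, 'grip_width': 0.08547805222479173}
scene {'fovy': 45.38064312253189, 'cx': 255.25236485739902, 'cy': 185.72610491850241, 'dist_coeffs': array([-0.05493915,  0.        ,  0.        ,  0.        ,  0.        ]), 'view': array([[-0.70454904,  0.70962718,  0.00631818,  0.30154564],
       [-0.56893679, -0.57014222,  0.59266245,  0.25957662],
       [ 0.42417165,  0.41396511,  0.80542616, -1.64519084],
       [ 0.        ,  0.        ,  0.        ,  1.        ]])}
top {'fovy': 50.16885123735979, 'cx': 257.21118449370044, 'cy': 188.8043028051887, 'dist_coeffs': array([0.05100743, 0.        , 0.        , 0.        , 0.        ]), 'view': array([[ 0.04586436, -0.99894348, -0.00289714,  0.04592713],
       [ 0.97664952,  0.04423105,  0.21023638, -0.50628515],
       [-0.20988612, -0.01247184,  0.97764629, -0.99858704],
       [ 0.        ,  0.        ,  0.        ,  1.        ]])}
```

View pics/top0.png

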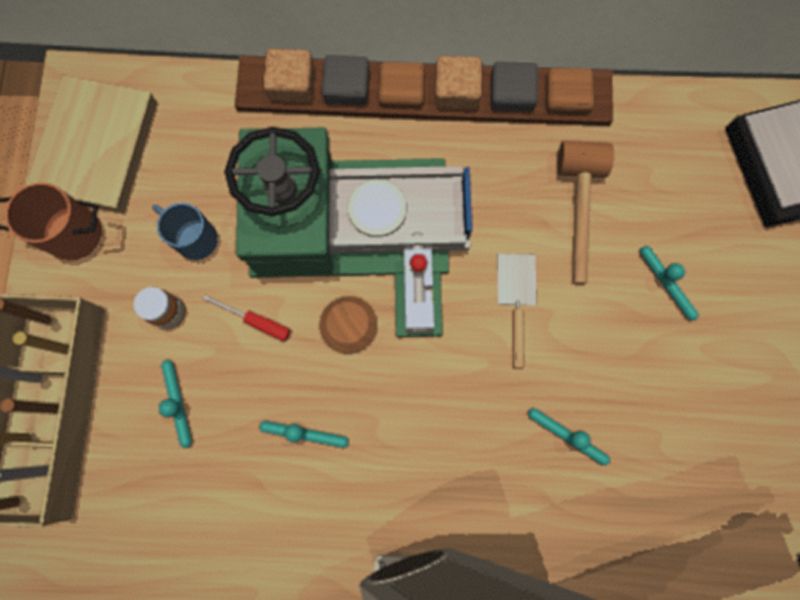

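View pics/scene0.png

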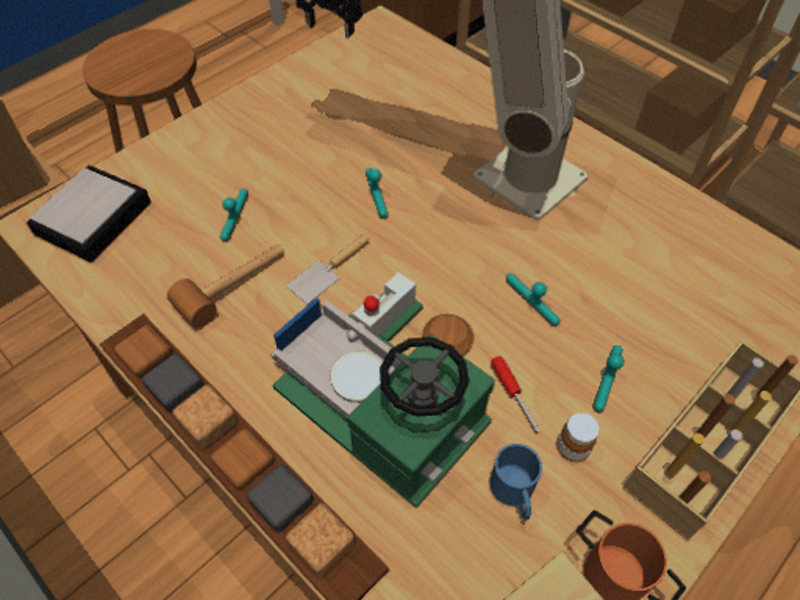

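Top view: the red knob is at about (418,262), the housing runs down to about (420,328), and the blue front is at (468,200). Press +y points left in the image, and the notch faces right. I'll enlarge the housing and measure.

```bash
python3 - <<'E'
from h import *
import pickle
c,p,d=pickle.load(open("s.pkl","rb"))["top"]
x0,y0=205,98;cr=p[y0:y0+120,x0:x0+110]
cv2.imwrite("pics/crop1.png",cv2.resize(cr[...,::-1],None,fx=5,fy=5,interpolation=cv2.INTER_CUBIC))
s=1.5625
kn=np.array([[418,262]])/s; print("knob",at_z(c,kn,.094))
# red knob by colour
hsv=cv2.cvtColor(p,cv2.COLOR_RGB2HSV);m=((hsv[...,0]<8)|(hsv[...,0]>172))&(hsv[...,1]>180)&(hsv[...,2]>90)
ys,xs=np.nonzero(m); k=(abs(xs-267)<15)&(abs(ys-168)<15); uv=[[xs[k].mean(),ys[k].mean()]];print(uv,k.sum(),at_z(c,uv,.094))
# housing top by depth: points with z 0.066..0.078
U,V=np.meshgrid(np.arange(512),np.arange(384));o,r=ray(c,np.c_[U.ravel(),V.ravel()]);P=(o+r*d.ravel()[:,None])
def sel(u0,u1,v0,v1,z0,z1):
    u,v=U.ravel(),V.ravel();q=P[(u>=u0)&(u<u1)&(v>=v0)&(v<v1)&(P[:,2]>z0)&(P[:,2]<z1)];return q
h=sel(250,285,150,220,.066,.078);print("housing",len(h),h.mean(0));R=cv2.minAreaRect(h[:,:2].astype(np.float32)*1000);print(R,cv2.boxPoints(R))
b=sel(285,306,100,165,.083,.096);print("front",len(b),b.mean(0));R=cv2.minAreaRect(b[:,:2].astype(np.float32)*1000);print(R)
m=sel(150,212,80,170,.138,.15);R=cv2.minAreaRect(m[:,:2].astype(np.float32)*1000);print("beam",len(m),R)
E
```

```text
knob [[0.55002762 0.04522988 0.094     ]]
[[np.float64(267.2769230769231), np.float64(167.8923076923077)]] 65 [[0.54945361 0.04581282 0.094     ]]
housing 769 [0.52582962 0.0442609  0.07175919]
((525.5084228515625, 43.12096405029297), (152.31553649902344, 87.53448486328125), 3.932873249053955) [[446.5281    81.56165 ]
 [452.5319    -5.766695]
 [604.4888     4.680275]
 [598.485     92.00862 ]]
front 164 [ 0.66272623 -0.03169536  0.08918291]
((663.638427734375, -31.748445510864258), (108.3473892211914, 10.385210990905762), 4.434572696685791)
beam 3150 ((642.377685546875, 262.1932373046875), (208.416259765625, 141.0614013671875), 3.7227842807769775)
```

View pics/crop1.png

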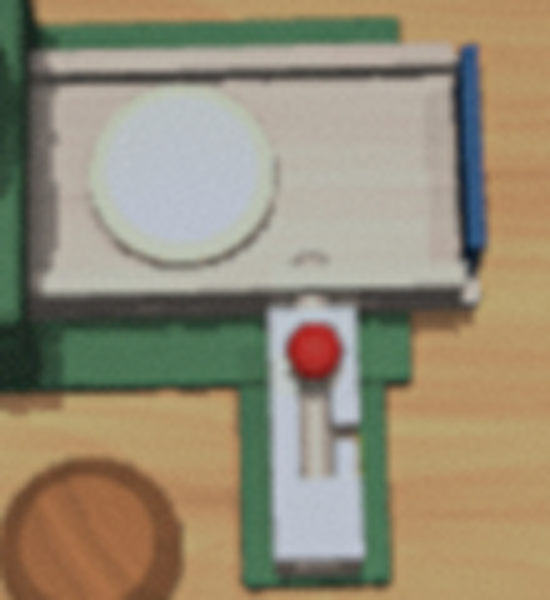

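```bash
cat >> h.py <<'E'
from scipy.spatial.transform import Rotation as Ro
O=np.array([.6516,.1275]);YAW=np.radians(3.9)
def p2w(x,y,z):  # press mm -> world m
    c,s=np.cos(YAW),np.sin(YAW); return np.array([O[0]+(c*x-s*y)/1e3,O[1]+(s*x+c*y)/1e3,z/1e3])
def w2p(w):
    c,s=np.cos(YAW),np.sin(YAW);a=(np.array(w)[:2]-O)*1e3; return np.array([c*a[0]+s*a[1],-s*a[0]+c*a[1],w[2]*1e3])
def go(x,y,z,ty=0.0,tilt=0): # tool pointing down, tool y along press +x turned by ty
    o=monitor.get_obs();R=Ro.from_quat(o["tool_rot"]);a=YAW+ty
    yv=np.array([np.cos(a),np.sin(a),0]);zv=np.array([0,0,-1.]);G=Ro.from_matrix(np.c_[np.cross(yv,zv),yv,zv])
    print("t",o["clock"],"tcp press",w2p(o["eef_pos"]).round(1),"F",o["ft_force"].round(1),"w",round(o["grip_width"],4),"cm",(R.inv().apply(p2w(x,y,z)-o["eef_pos"])*100).round(2),"rot",(R.inv()*G).as_rotvec().round(3))
E
python3 -c "
from h import *
go(-107.3,-79,150);go(-107.3,-79,86)"
```

```text
t 0.1 tcp press [-516.5 -561.7  230.5] F [-0.5  0.  -0.8] w 0.0857 cm [ 52.97 -34.6    8.11] rot [-2.000e-03 -1.000e-03 -1.282e+00]
t 0.1 tcp press [-516.5 -561.7  230.5] F [-0.5  0.  -0.8] w 0.0857 cm [ 52.97 -34.59  14.51] rot [-2.000e-03 -1.000e-03 -1.282e+00]
```

{"api": "arm_command", "payload": {"increments": [{"dx":53,"dy":-34.6,"dz":6,"wz":-1.282,"grip":6.5},{"dx":53,"dy":-34.6,"dz":6,"wz":-1.282,"grip":6.5},{"dx":53,"dy":-34.6,"dz":6,"wz":-1.282,"grip":6.5},{"dx":53,"dy":-34.6,"dz":6,"wz":-1.282,"grip":6.5},{"dx":53,"dy":-34.6,"dz":6,"wz":-1.282,"grip":6.5},{"dx":53,"dy":-34.6,"dz":6,"wz":-1.282,"grip":6.5},{"dx":53,"dy":-34.6,"dz":6,"wz":-1.282,"grip":6.5},{"dx":53,"dy":-34.6,"dz":6,"wz":-1.282,"grip":6.5},{"dx":53,"dy":-34.6,"dz":6,"wz":-1.282,"grip":6.5},{"dx":53,"dy":-34.6,"dz":6,"wz":-1.282,"grip":6.5}]}}

```text
validation failed for argument at $.in...
```

```bash
python3 -c "
from h import *
go(-107.3,-79,150);go(-107.3,-79,86)"
```

```text
t 0.1 tcp press [-516.5 -561.7  230.5] F [-0.5  0.  -0.8] w 0.0857 cm [ 52.97 -34.6    8.11] rot [-2.000e-03 -1.000e-03 -1.282e+00]
t 0.1 tcp press [-516.5 -561.7  230.5] F [-0.5  0.  -0.8] w 0.0857 cm [ 52.97 -34.59  14.51] rot [-2.000e-03 -1.000e-03 -1.282e+00]
```

{"api": "arm_command", "payload": {"increments": [{"dx":5,"dy":-3,"dz":0,"wx":0,"wy":0,"wz":-0.12,"grip":6.5}]}}

```text
clock: 0.2
eef_pos: [0.2041, -0.4322, 0.2304]
tool_rot: [0.972, 0.234, -0.001, 0.0]
ft_force: [1.1, -0.3, 1.1]
grip_width: 0.0733
grasp_force: 0.0
```

{"api": "arm_command", "payload": {"increments": [{"dx":15,"dy":-9,"dz":1,"wx":0,"wy":0,"wz":-0.36,"grip":6.5},{"dx":25,"dy":-16,"dz":2,"wx":0,"wy":0,"wz":-0.6,"grip":6.5},{"dx":25,"dy":-16,"dz":3,"wx":0,"wy":0,"wz":-0.6,"grip":6.5},{"dx":25,"dy":-16,"dz":3,"wx":0,"wy":0,"wz":-0.6,"grip":6.5},{"dx":25,"dy":-16,"dz":3,"wx":0,"wy":0,"wz":-0.6,"grip":6.5},{"dx":25,"dy":-16,"dz":3,"wx":0,"wy":0,"wz":-0.6,"grip":6.5}]}}

```text
clock: 0.8
eef_pos: [0.3549, -0.1706, 0.2009]
tool_rot: [0.859, 0.513, 0.0, -0.0]
ft_force: [1.3, 0.4, 0.9]
grip_width: 0.0649
grasp_force: 0.0
```

```bash
python3 -c "
from h import *
go(-107.3,-79,150)"
```

```text
t 0.8 tcp press [-316.3 -277.2  200.9] F [1.3 0.4 0.9] w 0.0649 cm [27.91  7.12  5.1 ] rot [-0.    -0.    -0.562]
```

{"api": "arm_command", "payload": {"increments": [{"dx":27.9,"dy":7.1,"dz":5,"wx":0,"wy":0,"wz":-0.56,"grip":6.5},{"dx":27.9,"dy":7.1,"dz":5,"wx":0,"wy":0,"wz":-0.56,"grip":6.5},{"dx":27.9,"dy":7.1,"dz":5,"wx":0,"wy":0,"wz":-0.56,"grip":6.5},{"dx":27.9,"dy":7.1,"dz":5,"wx":0,"wy":0,"wz":-0.56,"grip":6.5},{"dx":27.9,"dy":7.1,"dz":5,"wx":0,"wy":0,"wz":-0.56,"grip":6.5},{"dx":27.9,"dy":7.1,"dz":5,"wx":0,"wy":0,"wz":-0.56,"grip":6.5},{"dx":27.9,"dy":7.1,"dz":5,"wx":0,"wy":0,"wz":-0.56,"grip":6.5},{"dx":27.9,"dy":7.1,"dz":5,"wx":0,"wy":0,"wz":-0.56,"grip":6.5},{"dx":27.9,"dy":7.1,"dz":5,"wx":0,"wy":0,"wz":-0.56,"grip":6.5}]}}

```text
clock: 1.7
eef_pos: [0.5484, 0.0388, 0.151]
tool_rot: [0.684, 0.73, -0.001, -0.0]
ft_force: [-0.2, -0.7, -0.0]
grip_width: 0.065
grasp_force: 0.0
```

```bash
python3 - <<'E'
from h import *
go(-107.3,-79,86)
c=viewer.get_calibration("wrist");p,d=viewer.camera("wrist")
cv2.imwrite("pics/w1.png",p[...,::-1])
hsv=cv2.cvtColor(p,cv2.COLOR_RGB2HSV);m=((hsv[...,0]<8)|(hsv[...,0]>172))&(hsv[...,1]>180)&(hsv[...,2]>90)
ys,xs=np.nonzero(m);uv=[[xs.mean(),ys.mean()]];print(uv,len(xs),w2p(at_z(c,uv,.094)[0]))
E
```

```text
t 1.7 tcp press [-109.   -81.5  151. ] F [-0.2 -0.7 -0. ] w 0.065 cm [0.25 0.18 6.5 ] rot [-0.001  0.    -0.003]
[[np.float64(250.40298507462686), np.float64(212.44776119402985)]] 67 [-109.04854481  -79.49308103   94.        ]
```

View pics/w1.png

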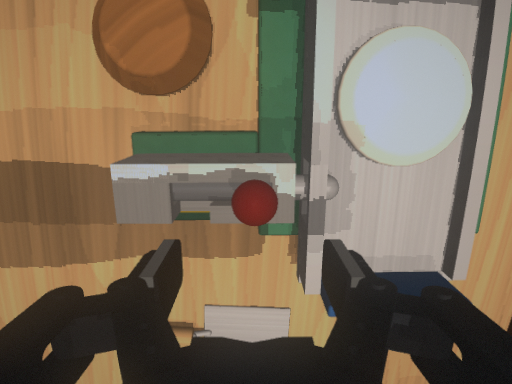

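The wrist view shows the knob at (255,202), which back-projects to about press (-107,-76), in line with the top-camera fix. The notch with its yellow mark is at (195,212). Next I descend and grip.

{"api": "arm_command", "payload": {"increments": [{"dx":0.2,"dy":0.15,"dz":3,"wx":0,"wy":0,"wz":0,"grip":6.5},{"dx":0.2,"dy":0.15,"dz":6,"wx":0,"wy":0,"wz":0,"grip":6.5},{"dx":0.2,"dy":0.15,"dz":6.5,"wx":0,"wy":0,"wz":0,"grip":6.5},{"dx":0.2,"dy":0.15,"dz":6.5,"wx":0,"wy":0,"wz":0,"grip":6.5}]}}

```text
clock: 2.15
eef_pos: [0.5495, 0.0405, 0.0861]
tool_rot: [0.684, 0.73, -0.001, -0.001]
ft_force: [-0.4, -0.1, 0.2]
grip_width: 0.065
grasp_force: 0.0
```

```bash
python3 -c "
from h import *
go(-107.3,-79,86)"
```

```text
t 2.15 tcp press [-107.8  -79.8   86.1] F [-0.4 -0.1  0.2] w 0.065 cm [0.08 0.05 0.01] rot [-0.002  0.    -0.004]
```

{"api": "arm_command", "payload": {"increments": [{"dx":0,"dy":0,"dz":0,"wx":0,"wy":0,"wz":0,"grip":2.6},{"dx":0,"dy":0,"dz":0,"wx":0,"wy":0,"wz":0,"grip":2.6},{"dx":0,"dy":0,"dz":0,"wx":0,"wy":0,"wz":0,"grip":2.6},{"dx":0,"dy":0,"dz":0,"wx":0,"wy":0,"wz":0,"grip":2.6},{"dx":0,"dy":0,"dz":0,"wx":0,"wy":0,"wz":0,"grip":2.6}]}}

```text
clock: 2.65
eef_pos: [0.552, 0.0417, 0.0881]
tool_rot: [0.683, 0.73, 0.001, 0.001]
ft_force: [-1.6, -1.2, 6.7]
grip_width: 0.0271
grasp_force: 48.9
```

{"api": "arm_command", "payload": {"increments": [{"dx":0,"dy":-0.8,"dz":0,"wx":0,"wy":0,"wz":0,"grip":2.4},{"dx":0,"dy":-1.6,"dz":0,"wx":0,"wy":0,"wz":0,"grip":2.4},{"dx":0,"dy":-2.4,"dz":0,"wx":0,"wy":0,"wz":0,"grip":2.4},{"dx":0,"dy":-3.2,"dz":0,"wx":0,"wy":0,"wz":0,"grip":2.4},{"dx":0,"dy":-4.0,"dz":0,"wx":0,"wy":0,"wz":0,"grip":2.4},{"dx":0,"dy":-4.8,"dz":0,"wx":0,"wy":0,"wz":0,"grip":2.4},{"dx":0,"dy":-4.8,"dz":0,"wx":0,"wy":0,"wz":0,"grip":2.4}]}}

```text
clock: 3.35
eef_pos: [0.5036, 0.0385, 0.088]
tool_rot: [0.683, 0.73, 0.002, 0.001]
ft_force: [1.0, -0.1, 7.6]
grip_width: 0.0263
grasp_force: 59.4
```

```bash
python3 - <<'E'
from h import *
go(-155,-79,86)
p,d=viewer.camera("wrist")
cv2.imwrite("pics/w2.png",p[...,::-1])
E
```

```text
t 3.35 tcp press [-153.7  -78.7   88. ] F [ 1.  -0.1  7.6] w 0.0263 cm [-0.03 -0.13  0.2 ] rot [ 0.004 -0.    -0.002]
```

View pics/w2.png

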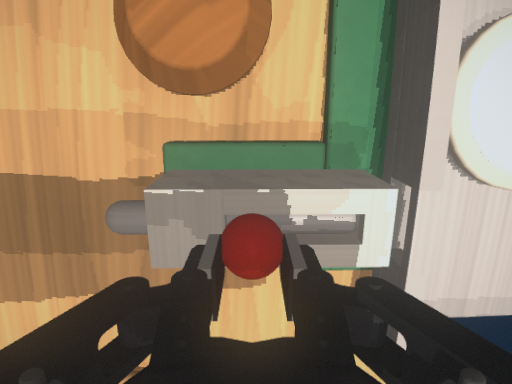

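Now I see the knob at (252,246) held between the pads, and the rod tail out at the left (125,217), so the bolt is drawn. Next I tip it along the arc.

{"api": "arm_command", "payload": {"increments": [{"dx":-0.37,"dy":-0.1,"dz":0.02,"wx":0,"wy":0,"wz":0,"grip":2.4},{"dx":-0.73,"dy":-0.1,"dz":0.06,"wx":0,"wy":0,"wz":0,"grip":2.4},{"dx":-1.09,"dy":-0.1,"dz":0.14,"wx":0,"wy":0,"wz":0,"grip":2.4},{"dx":-1.44,"dy":-0.1,"dz":0.25,"wx":0,"wy":0,"wz":0,"grip":2.4},{"dx":-1.78,"dy":-0.1,"dz":0.39,"wx":0,"wy":0,"wz":0,"grip":2.4},{"dx":-2.1,"dy":-0.1,"dz":0.56,"wx":0,"wy":0,"wz":0,"grip":2.4},{"dx":-2.41,"dy":-0.1,"dz":0.76,"wx":0,"wy":0,"wz":0,"grip":2.4},{"dx":-2.7,"dy":-0.1,"dz":0.98,"wx":0,"wy":0,"wz":0,"grip":2.4}]}}

```text
clock: 4.2
eef_pos: [0.504, 0.0103, 0.0783]
tool_rot: [0.683, 0.73, -0.0, 0.002]
ft_force: [1.0, -5.5, 12.1]
grip_width: 0.0246
grasp_force: 28.8
```

{"api": "arm_command", "payload": {"increments": [{"dx":-0.27,"dy":0,"dz":0.25,"wx":0,"wy":0,"wz":0,"grip":2.2},{"dx":-0.52,"dy":0,"dz":0.52,"wx":0,"wy":0,"wz":0,"grip":2.2},{"dx":-0.74,"dy":0,"dz":0.8,"wx":0,"wy":0,"wz":0,"grip":2.2},{"dx":-0.94,"dy":0,"dz":1.1,"wx":0,"wy":0,"wz":0,"grip":2.2}]}}

```text
clock: 4.6
eef_pos: [0.5042, 0.0009, 0.0659]
tool_rot: [0.684, 0.73, -0.0, 0.001]
ft_force: [1.7, -5.1, 4.6]
grip_width: 0.0226
grasp_force: 3.8
```

```bash
python3 - <<'E'
from h import *
go(-155,-79,86)
p,d=viewer.camera("wrist")
cv2.imwrite("pics/w3.png",p[...,::-1])
E
```

```text
t 4.6 tcp press [-155.6 -116.2   65.9] F [ 1.7 -5.1  4.6] w 0.0226 cm [ 3.72  0.05 -2.02] rot [ 0.001  0.002 -0.003]
```

View pics/w3.png

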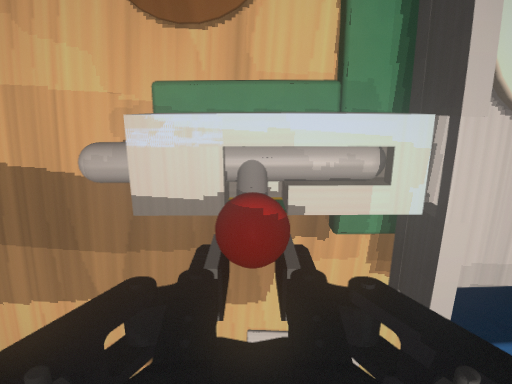

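Here the stem lies in the notch and the knob, at (252,230), is tipped about 55°. I'll release, lift, and look to see whether it falls by itself.

{"api": "arm_command", "payload": {"increments": [{"dx":0,"dy":0,"dz":0,"wx":0,"wy":0,"wz":0,"grip":5},{"dx":0,"dy":0,"dz":0,"wx":0,"wy":0,"wz":0,"grip":5},{"dx":0,"dy":0,"dz":-2,"wx":0,"wy":0,"wz":0,"grip":5},{"dx":0,"dy":0,"dz":-6,"wx":0,"wy":0,"wz":0,"grip":5},{"dx":0,"dy":0,"dz":-6,"wx":0,"wy":0,"wz":0,"grip":0},{"dx":0,"dy":0,"dz":-6,"wx":0,"wy":0,"wz":0,"grip":0},{"dx":0,"dy":0,"dz":-6,"wx":0,"wy":0,"wz":0,"grip":0},{"dx":0,"dy":0,"dz":-6,"wx":0,"wy":0,"wz":0,"grip":0}]}}

```text
clock: 5.45
eef_pos: [0.5028, 0.0022, 0.124]
tool_rot: [0.683, 0.73, -0.001, -0.001]
ft_force: [-0.6, 0.2, -1.2]
grip_width: 0.0001
grasp_force: 0.0
```

```bash
python3 - <<'E'
from h import *
go(-155,-114,90)
c=viewer.get_calibration("wrist");p,d=viewer.camera("wrist")
cv2.imwrite("pics/w4.png",p[...,::-1])
m=(p[...,0]>70)&(p[...,1]<35)&(p[...,2]<40)
ys,xs=np.nonzero(m);uv=[[xs.mean(),ys.mean()]];print(uv,len(xs),w2p(at_z(c,uv,.06)[0]),w2p(at_depth(c,uv,d)[0]))
E
```

```text
t 5.45 tcp press [-157.  -114.9  124. ] F [-0.6  0.2 -1.2] w 0.0001 cm [0.09 0.21 3.4 ] rot [-0.003 -0.    -0.002]<stdin>:6: RuntimeWarning: Mean of empty slice.
  ret = ret.dtype.type(ret / rcount)
Traceback (most recent call last):
  File "h.py", line 13, in at_depth
    o,d=ray(c,uv); return o+d*np.array([D[int(round(v)),int(round(u))] for u,v in uv])[:,None]
                                              ~~~~~^^^
ValueError: cannot convert float NaN to integer
```

View pics/w4.png

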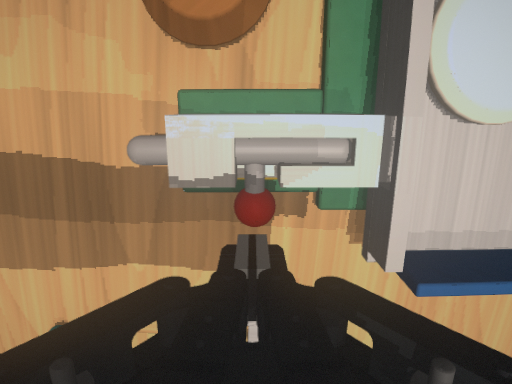

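The handle looks level now, with the stem at (255,178) and the knob at (255,207). I'll measure both to be sure.

```bash
python3 - <<'E'
from h import *
c=viewer.get_calibration("wrist");p,d=viewer.camera("wrist")
for uv in([255,205],[255,213],[255,180],[240,150],[200,130],[410,230]):
    print(uv,w2p(at_depth(c,[uv],d)[0]).round(1))
print(w2p(at_z(c,[[255,207]],.052)[0]))
c=viewer.get_calibration("scene");p,d=viewer.camera("scene");cv2.imwrite("pics/s2.png",cv2.resize(p[150:260,170:320,::-1],None,fx=5,fy=5,interpolation=cv2.INTER_CUBIC))
E
```

```text
[255, 205] [-153.9 -110.5   58.5]
[255, 213] [-153.9 -115.8   59.6]
[255, 180] [-153.9  -94.2   54.7]
[240, 150] [-163.5  -73.4   60.9]
[200, 130] [-186.7  -60.2   71.4]
[410, 230] [ -35.8 -136.5   38.4]
[-153.89189528 -113.90263087   52.        ]
```

View pics/s2.png

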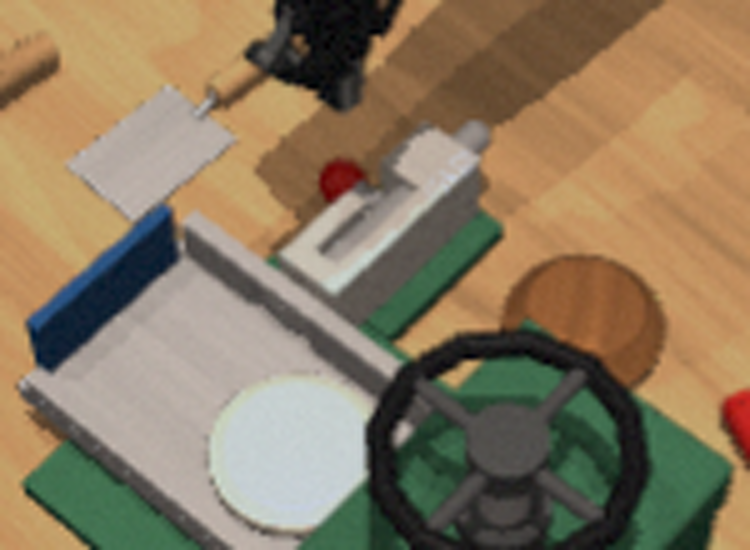

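The scene crop shows the red knob at (343,178) lying level in the notch, and the depth readings put the bolt at x = -154, in range. Next is the drawer.

```bash
python3 -c "
from h import *
go(0,-196,150);go(0,-196,62)"
```

```text
t 5.6 tcp press [-156.4 -115.1  124.5] F [-0.1  0.4 -0.4] w -0.0003 cm [-8.06 15.65 -2.58] rot [-0.002 -0.    -0.002]
t 5.6 tcp press [-156.4 -115.1  124.5] F [-0.1  0.4 -0.4] w -0.0003 cm [-8.06 15.67  6.22] rot [-0.002 -0.    -0.002]
```

{"api": "arm_command", "payload": {"increments": [{"dx":-2,"dy":4,"dz":-1.5,"wx":0,"wy":0,"wz":0,"grip":0},{"dx":-4,"dy":8,"dz":-1.5,"wx":0,"wy":0,"wz":0,"grip":0},{"dx":-6,"dy":12,"dz":-1.5,"wx":0,"wy":0,"wz":0,"grip":0},{"dx":-8,"dy":15.7,"dz":-1.5,"wx":0,"wy":0,"wz":0,"grip":0},{"dx":-8,"dy":15.7,"dz":-1.5,"wx":0,"wy":0,"wz":0,"grip":0},{"dx":-8,"dy":15.7,"dz":2,"wx":0,"wy":0,"wz":0,"grip":0},{"dx":-8,"dy":15.7,"dz":5,"wx":0,"wy":0,"wz":0,"grip":0},{"dx":-8,"dy":15.7,"dz":6.2,"wx":0,"wy":0,"wz":0,"grip":0},{"dx":-8,"dy":15.7,"dz":6.2,"wx":0,"wy":0,"wz":0,"grip":0}]}}

```text
clock: 6.5
eef_pos: [0.6636, -0.067, 0.0608]
tool_rot: [0.683, 0.73, -0.002, -0.002]
ft_force: [0.3, -0.2, -0.4]
grip_width: -0.0001
grasp_force: 0.0
```

```bash
python3 -c "
from h import *
go(0,-66,62);go(0,-57,62)"
```

```text
t 6.5 tcp press [  -1.3 -194.9   60.8] F [ 0.3 -0.2 -0.4] w -0.0001 cm [12.89  0.1  -0.11] rot [-0.006 -0.001 -0.002]
t 6.5 tcp press [  -1.3 -194.9   60.8] F [ 0.3 -0.2 -0.4] w -0.0001 cm [13.79  0.1  -0.11] rot [-0.006 -0.001 -0.002]
```

{"api": "arm_command", "payload": {"increments": [{"dx":0.8,"dy":0,"dz":0,"wx":0,"wy":0,"wz":0,"grip":0},{"dx":1.4,"dy":0,"dz":0,"wx":0,"wy":0,"wz":0,"grip":0},{"dx":2,"dy":0,"dz":0,"wx":0,"wy":0,"wz":0,"grip":0},{"dx":2.6,"dy":0,"dz":0,"wx":0,"wy":0,"wz":0,"grip":0},{"dx":3.3,"dy":0,"dz":0,"wx":0,"wy":0,"wz":0,"grip":0},{"dx":4,"dy":0,"dz":0,"wx":0,"wy":0,"wz":0,"grip":0},{"dx":4.8,"dy":0,"dz":0,"wx":0,"wy":0,"wz":0,"grip":0},{"dx":5.6,"dy":0,"dz":0,"wx":0,"wy":0,"wz":0,"grip":0},{"dx":6.4,"dy":0,"dz":0,"wx":0,"wy":0,"wz":0,"grip":0},{"dx":7,"dy":0,"dz":0,"wx":0,"wy":0,"wz":0,"grip":0}]}}

```text
clock: 7.5
eef_pos: [0.6613, 0.0033, 0.0634]
tool_rot: [0.683, 0.73, -0.0, -0.0]
ft_force: [1.3, -1.8, 1.8]
grip_width: -0.0
grasp_force: 1.1
```

{"api": "arm_command", "payload": {"increments": [{"dx":0.7,"dy":0,"dz":0,"wx":0,"wy":0,"wz":0,"grip":0},{"dx":1.4,"dy":0,"dz":0,"wx":0,"wy":0,"wz":0,"grip":0},{"dx":2.1,"dy":0,"dz":0,"wx":0,"wy":0,"wz":0,"grip":0},{"dx":2.8,"dy":0,"dz":0,"wx":0,"wy":0,"wz":0,"grip":0},{"dx":3.5,"dy":0,"dz":0,"wx":0,"wy":0,"wz":0,"grip":0},{"dx":4.1,"dy":0,"dz":0,"wx":0,"wy":0,"wz":0,"grip":0},{"dx":4.7,"dy":0,"dz":0,"wx":0,"wy":0,"wz":0,"grip":0},{"dx":5.2,"dy":0,"dz":0,"wx":0,"wy":0,"wz":0,"grip":0},{"dx":5.6,"dy":0,"dz":0,"wx":0,"wy":0,"wz":0,"grip":0},{"dx":5.8,"dy":0,"dz":0,"wx":0,"wy":0,"wz":0,"grip":0}]}}

```text
clock: 8.5
eef_pos: [0.6574, 0.0608, 0.0634]
tool_rot: [0.683, 0.73, -0.0, -0.0]
ft_force: [-0.1, -1.8, -0.1]
grip_width: -0.0
grasp_force: 1.0
```

```bash
python3 -c "
from h import *
go(0,-61,62)"
```

```text
t 8.5 tcp press [  1.2 -67.   63.4] F [-0.1 -1.8 -0.1] w -0.0 cm [ 0.6  -0.13  0.14] rot [-0.001 -0.    -0.002]
```

Still moving with 1.8 N, so not at the stop yet. I'll push on until the force rises.

{"api": "arm_command", "payload": {"increments": [{"dx":0.3,"dy":0,"dz":0,"wx":0,"wy":0,"wz":0,"grip":0},{"dx":0.5,"dy":0,"dz":0,"wx":0,"wy":0,"wz":0,"grip":0},{"dx":0.6,"dy":0,"dz":0,"wx":0,"wy":0,"wz":0,"grip":0},{"dx":0.7,"dy":0,"dz":0,"wx":0,"wy":0,"wz":0,"grip":0}]}}

```text
clock: 8.9
eef_pos: [0.657, 0.0672, 0.0634]
tool_rot: [0.683, 0.73, -0.0, -0.0]
ft_force: [-1.4, -2.3, 0.3]
grip_width: -0.0001
grasp_force: 1.0
```

{"api": "arm_command", "payload": {"increments": [{"dx":0.2,"dy":0,"dz":0,"wx":0,"wy":0,"wz":0,"grip":0},{"dx":0.3,"dy":0,"dz":0,"wx":0,"wy":0,"wz":0,"grip":0},{"dx":0.4,"dy":0,"dz":0,"wx":0,"wy":0,"wz":0,"grip":0}]}}

```text
clock: 9.2
eef_pos: [0.6569, 0.0685, 0.0634]
tool_rot: [0.684, 0.729, -0.002, 0.002]
ft_force: [-1.6, -9.8, 1.2]
grip_width: -0.0006
grasp_force: 5.1
```

The force rose to 10 N and the motion stalled, so the drawer is at its stop. I'll back off, raise the arm and check.

{"api": "arm_command", "payload": {"increments": [{"dx":-1,"dy":0,"dz":0,"wx":0,"wy":0,"wz":0,"grip":0},{"dx":-3,"dy":0,"dz":0,"wx":0,"wy":0,"wz":0,"grip":0},{"dx":-7,"dy":0,"dz":-2,"wx":0,"wy":0,"wz":0,"grip":0},{"dx":-11,"dy":0,"dz":-6,"wx":0,"wy":0,"wz":0,"grip":0},{"dx":-15,"dy":0,"dz":-10,"wx":0,"wy":0,"wz":0,"grip":0},{"dx":-19,"dy":0,"dz":-13,"wx":0,"wy":0,"wz":0,"grip":0},{"dx":-19,"dy":0,"dz":-13,"wx":0,"wy":0,"wz":0,"grip":0},{"dx":-19,"dy":0,"dz":-13,"wx":0,"wy":0,"wz":0,"grip":0}]}}

```text
clock: 10.0
eef_pos: [0.6708, -0.1203, 0.1956]
tool_rot: [0.685, 0.729, 0.002, 0.002]
ft_force: [0.9, 0.8, -0.3]
grip_width: -0.0001
grasp_force: 0.0
```

```bash
python3 - <<'E'
from h import *
go(0,-250,190)
c=viewer.get_calibration("top");p,d=viewer.camera("top")
U,V=np.meshgrid(np.arange(512),np.arange(384));o,r=ray(c,np.c_[U.ravel(),V.ravel()]);P=o+r*d.ravel()[:,None]
Q=np.c_[(P[:,:2]-O)*1e3@np.array([[np.cos(YAW),-np.sin(YAW)],[np.sin(YAW),np.cos(YAW)]]),P[:,2]*1e3]
s=Q[(abs(Q[:,0])<50)&(Q[:,1]>-120)&(Q[:,1]<20)&(Q[:,2]>83)&(Q[:,2]<96)];print("front y",len(s),np.percentile(s[:,1],[2,50,98]))
s=c,viewer.camera("scene")[0]
cv2.imwrite("pics/s3.png",cv2.resize(s[1][130:290,170:370,::-1],None,fx=3.75,fy=3.75,interpolation=cv2.INTER_CUBIC))
E
```

```text
t 10.0 tcp press [   2.3 -248.6  195.6] F [ 0.9  0.8 -0.3] w -0.0001 cm [-0.14 -0.23  0.56] rot [ 0.005  0.    -0.005]
front y 141 [-50.35463096 -45.54474447 -40.75931856]
```

View pics/s3.png

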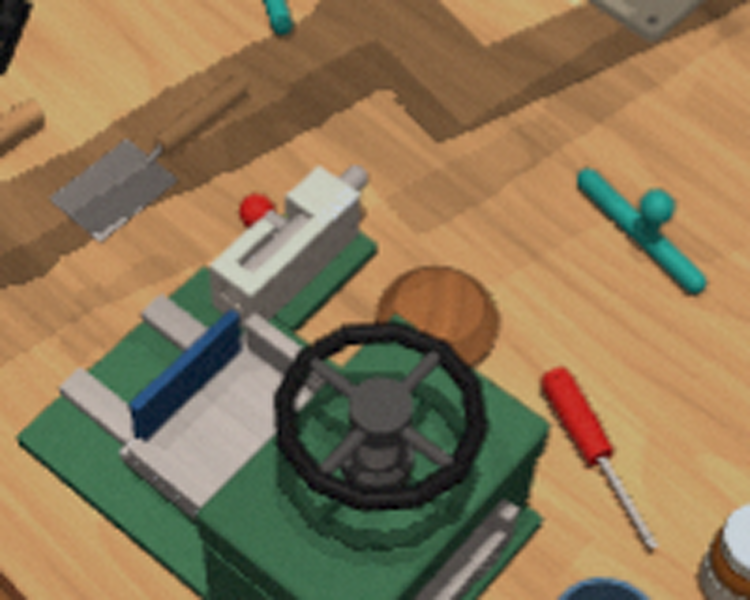

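The drawer is home, with its front face at y = -50. The knob at (257,210) still lies in the notch, the bystanders are undisturbed and the arm is clear.

```bash
python3 -c "
from h import *
print(job.job_done())"
```

```text
the job is handed in; nothing more can be done
None
```

The job is handed in at about 10 s on the robot's clock: the bolt is parked in the notch at x ≈ -154 mm, the drawer is against its stop with its front at y ≈ -50 mm, and the bystanders in view are unmoved; the mould went under the portal with the drawer, so I couldn't see it at the end.

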